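Sort mirror blanks by drag: polished to the tray, ground one to the lap carrier

TASK

Two of the three alike mirror blanks on the granite plate are polished underneath; the third was missed and is still ground, which shows only as a much heavier drag. First slide each of the three a few centimetres along the plate and compare how hard they drag; then put the two polished ones into the two nests of the storage tray and the ground one into the window of the toothed lapping carrier, all seated flat with the same face down. Do not tip a blank over, and leave the wash bottle, the timer and the jar where they stand.

Things in the scene. Friction and masses are not known exactly. Their poses are not given: they have to be found in the camera images.
- granite_plate: Grey granite plate on low feet, fixed, 240 mm (its x) by 340 mm (its y); origin under its centre on the worktop, its smooth level top 40 mm above the origin. At the start the three blanks lie on it side by side, about 105 mm apart along the plate's y, their near ends at least 25 mm in from its near (-x) edge, with some 75 mm or more of free plate beyond their far (+x) ends.
- blank_a: Mirror blank, a loose block of white alumina ceramic, 110 mm long (its x, roughly along the plate's x at the start), 50 mm wide (y), 40 mm high (z), 0.73 to 0.87 kg; two round steel inserts on top. Origin at the centre of its underside. Pushed slowly on the plate, a polished blank drags with about 1 N (at most 1.3 N), the ground one with 4 to 7 N; nothing in its look shows which it is.
- blank_b: Second mirror blank, same size and look as blank_a.
- blank_c: Third mirror blank, same size and look as blank_a.
- storage_tray: White plastic storage tray, fixed, 150 mm (its x) by 176 mm (its y), with two nests side by side; origin under its centre on the worktop. Each nest has its long side along the tray's x. It may stand left or right of the plate.
- nest_1 (a point): Centre of the seat of the nest on the tray's +y side, 45 mm from the tray's middle, 10 mm above the worktop; axes as the tray's. A nest is 116 x 56 mm at the seat, between corner guides that rise 11 mm above the seat and slope outward 4 mm; the middle 60 mm of the long sides is open for fingers. A blank lies in it with its length along x, either way round.
- nest_2 (a point): Centre of the seat of the nest on the tray's -y side, 10 mm above the worktop; otherwise as nest_1. The two nests are 90 mm apart.
- lap_carrier: Carrier of a lapping machine: a steel disc with teeth round its rim, fixed, 200 mm across and 10 mm thick, lying on the worktop, with one rectangular window through its middle; origin under its centre. It may lie left or right of the plate.
- window (a point): Centre of the carrier's window, on the worktop. The window is 116 mm (x) by 56 mm (y) at the bottom, its edges bevelled outward 4 mm up to the disc's top, 10 mm above the worktop. A blank lies in it on the worktop with its length along x, either way round.
- wash_bottle: Squeeze wash bottle, 66 x 97 mm, 173 mm tall, loose, at the far right; origin under its centre. Bystander.
- lab_timer: White laboratory timer, 64 x 62 x 20 mm, loose, at the near right; origin under its centre. Bystander.
- glass_jar: Clear glass jar, 68 mm across, 103 mm tall, loose, at the far left; origin under its centre. Bystander.

How it is judged:
By the outcome, as a careful person would: the job done as asked, in the order asked, and still so for the second after the job is handed in, with the robot touching nothing.
It also fails if it takes over 72 s, if anything falls off the work surface, if the arm or the gripper's body presses on something with over 40 N, if the wrist force passes 120 N, or if a joint passes its speed limit or range.

ROBOT

A 6-joint arm with a two-finger parallel gripper is mounted at the origin on a cart in front of the work surface, level with it; the furniture and walls round the work are solid. World frame = base frame: x ahead of the robot, y to its left, z up, the work surface at z = 0. Lengths are in m, angles in rad, forces in N, time in s.
With the tool pointing down it reaches from about 0.375 to 0.9 m from the base axis. Payload 3.1 kg.
Tool frame: the origin (TCP) lies between the finger pads; the fingertips stand 22 mm ahead of it and the grasp point (between the pads) lies 3 mm ahead of it; z points along the fingers, y is the line along which they close (so a half turn about z gives the same grasp; the last joint's range is limited). The gripper opens to 87 mm and grips with 3 to 60 N. Pads are 19 mm wide; open, the fingers measure 117 mm over their backs; the gripper's body (75 mm by 190 mm) begins 51 mm behind the grasp point.
Start: joints at [-1.286, 0.527, 1.433, -0, 1.181, -0.178], TCP at [0.28, -0.559, 0.218] pointing down, gripper open.
Joint ranges: [-3.08, 3.08], [-0.75, 2.2], [0.22, 2.44], [-1.43, 4.57], [0, 2.65], [-2.85, 2.85]. Speed limits (rad/s): [2.79, 2.79, 3.14, 3.14, 3.14, 3.14].

INTERFACE

Orientations are given as a unit quaternion [x, y, z, w].
In Python, from rig import robot gives the robot as it stands.
- The arm moves only by the tool move_arm, never from a script. Its argument "series" is text: rows parted by semicolons, each of 6 numbers parted by spaces: the shift along the tool's x, y, z in mm, then the turn, a rotation vector about the tool's x, y, z in degrees. In form: dx dy dz ax ay az; .... A call has 1 to 8 rows; each row is the pose to reach, as a shift and turn from the pose commanded when the call began, along the tool's axes at that moment; what a row does not reach only later rows make up. A row lasts 1/12 s, in which the tool goes at most 41.7 mm and 7.16 degrees, less where a joint would pass 70% of its speed; a pose out of reach is approached as far as the arm can. A call with a gripper value outside its range is refused whole. "jaw" is the opening, from 0 (shut) to 1 (fully open), set as the call begins (left out, the last holds). The fingers move at their own pace and stop on an object; "newtons" is the grip in N (left out, the last holds). Time passes only in rows, so rows that repeat a pose let the fingers close. It gives the time, the measured TCP pose, the force, the opening and the grip force at its end, in the units of the state.
- robot.get_obs(): the state, without advancing time (a new reading comes with each control period).
- robot.camera(name): name is "side" or "top" or "wrist"; returns a dict with "img" (400x640x3 uint8, red, green, blue), "mtx" (3x3 intrinsics, pixels), "world_to_cam" (4x4, takes a point from world to camera coordinates). Camera axes: x right, y down, z forward; pixel columns grow to the right and rows downward; lengths in m; the calibration is good to about 2 mm. A picture is of the moment at which its call begins. There is no depth.
- robot.hand_in(): hands the job in; it is judged then, once.
Trained networks look in a picture, given as the dict that the camera call returned (one of the last four; its "shot" number tells which), for a name from the list of things; names that differ only in an ending like _2 or _b are one class to them, and where a whole thing is asked for, a point or a joint stands for the part that bears it (a point fixed in the world has none). Each returns a list of dicts, best first, with "p" (0 to 1); they miss things now and then, are a little off and sometimes report something else, mostly with a low value. They report only what shows in the picture. A call takes as long as a camera call.
- robot.search_frame(picture, thing): "xyz" ([x, y, z] in m, in world coordinates, good to about 4 mm: the middle of the surface that is visible of it).
- robot.tip_of(picture, thing): "xyz" ([x, y, z] in m, in world coordinates, good to about 4 mm: a listed point, or the origin of a listed thing).
The state is a dict: "time": time; "q": joint angles; "joint_velocities": joint speeds; "joint_torque": joint torques, N m; "position": TCP position; "tool_rot": TCP orientation; "ft_force": force on the tool from outside, world axes, zero at the start; "moment": the same for the moment, N m; "grip_width": finger opening in m; "grip_force": force on a finger pad.
Only numpy, scipy, OpenCV 4.12 (cv2) and the standard library are available. Lean on these libraries where they do the work, as an engineer would, in place of code of your own. Each camera call takes 0.05 s, during which the arm holds its last target. There are 200 camera calls.

## Working session

There is one attempt and no reset: what is moved stays moved. The work goes in short steps, Python scripts to look and compute and a tool call to move; the robot and the scene stay as the last step left them, time stands still between calls to the robot, and variables do not carry over. Pictures are saved under pics/ and viewed, at most 10 in all, crops included, and the job is handed in when it is done.

Besides the shell and the picture viewer there is one more tool, called after "Call:" in YAML: its name, and indented under it one key for each argument. move_arm: Moves the arm, as the interface text tells. Its arguments: {"type":"object","properties":{"series":{"type":"string"},"jaw":{"type":"number"},"newtons":{"type":"number"}},"required":["series"]}

```bash
mkdir -p pics; ls; cat > h.py <<'E'
import numpy as np, cv2
from rig import robot
from scipy.spatial.transform import Rotation as R
def save(c,n): cv2.imwrite('pics/'+n+'.png',c['img'][:,:,::-1])
def ray(c,u,v,z):
    M=np.array(c['world_to_cam']);K=np.array(c['mtx'])
    d=M[:3,:3].T@np.linalg.inv(K)@[u,v,1];o=-M[:3,:3].T@M[:3,3]
    return o+d*(z-o[2])/d[2]
def proj(c,p):
    M=np.array(c['world_to_cam']);q=np.array(c['mtx'])@(M[:3,:3]@np.array(p)+M[:3,3]);return q[:2]/q[2]
E
python3 - <<'E'
from h import *
np.set_printoptions(precision=4,suppress=True)
o=robot.get_obs();print(o['time'],o['position'],o['tool_rot'],o['ft_force'])
c=robot.camera('top');save(c,'top');s=robot.camera('side');save(s,'side')
for n in ['granite_plate','blank_a','storage_tray','nest_1','nest_2','lap_carrier','window']:
    print(n,[(np.round(d['xyz'],4).tolist(),round(d['p'],2)) for d in robot.tip_of(c,n)][:4])
M=np.array(c['world_to_cam']);print(M,c['mtx'])
E
```

```text
pics
0.0 [ 0.2794 -0.5582  0.2167] [ 0.9732  0.2298 -0.0001 -0.0011] [ 0.0706  0.5377 -0.8068]
granite_plate [([0.5365, -0.0219, -0.0011], 0.57)]
blank_a [([0.3923, 0.2515, 0.0002], 0.74), ([0.3988, 0.253, -0.0019], 0.7), ([0.5377, -0.1309, 0.0398], 0.65)]
storage_tray [([0.5753, -0.3095, -0.0003], 0.89)]
nest_1 [([0.5566, -0.2726, 0.0072], 0.77), ([0.5405, -0.0219, -0.0004], 0.66), ([0.3954, 0.2532, 0.0009], 0.64), ([0.5907, -0.3529, 0.0083], 0.61)]
nest_2 [([0.5566, -0.2726, 0.0072], 0.77), ([0.5405, -0.0219, -0.0004], 0.66), ([0.3954, 0.2532, 0.0009], 0.64), ([0.5907, -0.3529, 0.0083], 0.61)]
lap_carrier [([0.3937, 0.2513, -0.0003], 0.63)]
window [([0.395, 0.2506, -0.0019], 0.7)]
[[ 0.1714 -0.9852  0.0086 -0.1035]
 [-0.8061 -0.1453 -0.5737  0.4227]
 [ 0.5664  0.0914 -0.819   1.9454]
 [ 0.      0.      0.      1.    ]] [[501.5513   0.     312.0883]
 [  0.     501.5513 195.4462]
 [  0.       0.       1.    ]]
```

View pics/top.png

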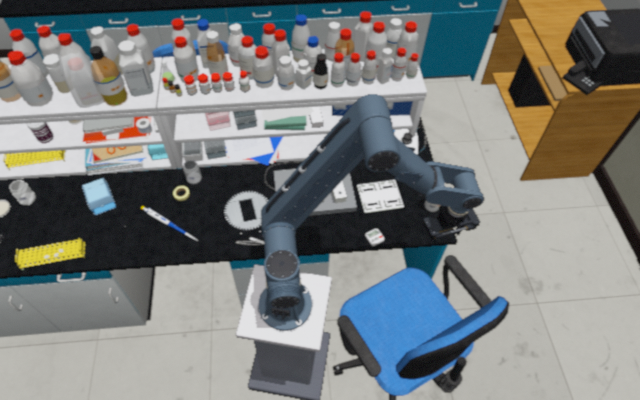

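View pics/side.png

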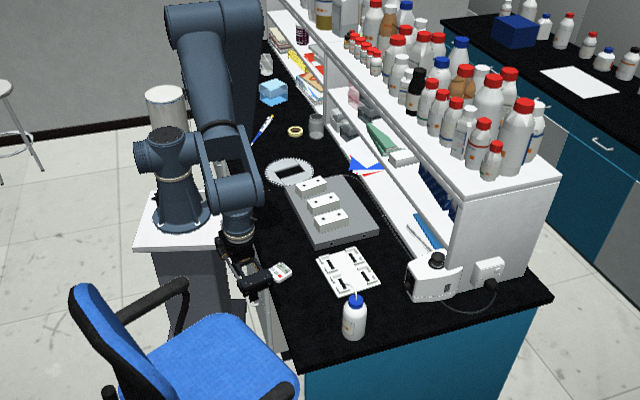

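The top view shows the carrier at (245,210) and the tray at (380,195), with the arm covering most of the plate. The side view shows the three blanks at about (312,187), (323,203) and (331,220), the tray at (348,270) and the carrier at (289,172).

```bash
python3 - <<'E'
from h import *
s=robot.camera('side')
for n in ['granite_plate','blank_a','storage_tray','nest_1','lap_carrier','window','lab_timer','wash_bottle','glass_jar']:
    print(n,[(np.round(d['xyz'],4).tolist(),round(d['p'],2),proj(s,d['xyz']).round().tolist()) for d in robot.tip_of(s,n)][:4])
for uv in [(312,187),(323,203),(331,220)]: print(ray(s,*uv,.075))
w=robot.camera('wrist');M=np.array(w['world_to_cam'])
T=robot.get_obs();Rt=R.from_quat(T['tool_rot']).as_matrix()
print('cam in tool',Rt.T@(-M[:3,:3].T@M[:3,3]-T['position']),'\n',(Rt.T@M[:3,:3].T).round(3),w['mtx'])
print(Rt.round(3))
E
```

```text
granite_plate [([0.5426, -0.0237, 0.0012], 0.73, [330.0, 214.0])]
blank_a [([0.4758, 0.0675, 0.0382], 0.79, [310.0, 192.0]), ([0.518, -0.0314, 0.0394], 0.69, [323.0, 208.0]), ([0.5355, -0.1237, 0.0415], 0.63, [330.0, 224.0])]
storage_tray [([0.5757, -0.3163, 0.0018], 0.91, [347.0, 272.0])]
nest_1 [([0.5606, -0.2699, 0.0077], 0.77, [341.0, 261.0]), ([0.5911, -0.3578, 0.0089], 0.66, [353.0, 280.0])]
lap_carrier [([0.3971, 0.2503, -0.0015], 0.63, [289.0, 173.0])]
window [([0.3975, 0.2512, -0.0003], 0.77, [289.0, 172.0])]
lab_timer [([0.3593, -0.3075, 0.0017], 0.76, [280.0, 273.0])]
wash_bottle [([0.3956, 0.249, -0.0006], 0.72, [289.0, 173.0]), ([0.5653, -0.5268, -0.0007], 0.68, [351.0, 327.0])]
glass_jar [([0.5254, 0.5322, 0.0076], 0.75, [316.0, 134.0])]
[0.48138613 0.048372   0.075     ]
[ 0.51555306 -0.04748077  0.075     ]
[ 0.53643577 -0.14069371  0.075     ]
cam in tool [ 0.07215495 -0.00043764 -0.16671641] 
 [[-0.001 -0.964 -0.265]
 [ 1.    -0.001  0.   ]
 [-0.001 -0.265  0.964]] [[325.92469569   0.         314.91852322]
 [  0.         325.92469569 196.8368522 ]
 [  0.           0.           1.        ]]
[[ 0.894  0.447 -0.   ]
 [ 0.447 -0.894  0.   ]
 [-0.    -0.    -1.   ]]
```

Call:
move_arm:
  series: "376 -346 -113 0 0 0;376 -346 -113 0 0 0;376 -346 -113 0 0 0;376 -346 -113 0 0 0;376 -346 -113 0 0 0;376 -346 -113 0 0 0;376 -346 -113 0 0 0;376 -346 -113 0 0 0"
  jaw: 1

```text
time: 1.67
position: [0.3955, -0.2528, 0.2903]
tool_rot: [0.973, 0.23, 0.0, 0.0]
ft_force: [-0.1, -0.5, -0.1]
grip_width: 0.0864
grip_force: 0.0
```

```bash
cat >> h.py <<'E'
def rows(*wps):
    "print rows for world targets (x,y,z,yaw_deg), tool pointing down"
    o=robot.get_obs();R0=R.from_quat(o['tool_rot'])
    print('t',round(o['time'],2),'pos',np.round(o['position'],4),'yaw',round(yaw(),2),'f',np.round(o['ft_force'],2),'w',round(o['grip_width'],4),'gf',o['grip_force'])
    for x,y,z,a in wps:
        d=R0.inv().apply(np.array([x,y,z])-o['position'])*1000
        Rt=R.from_euler('z',a,degrees=True)*R.from_euler('x',180,degrees=True)
        print(d.round(1),(R0.inv()*Rt).as_rotvec(degrees=True).round(2),'n',max(np.linalg.norm(d)/41.7,np.linalg.norm((R0.inv()*Rt).as_rotvec(degrees=True))/7.16).round(1))
def yaw():
    x=R.from_quat(robot.get_obs()['tool_rot']).as_matrix()[:,0];return np.degrees(np.arctan2(x[1],x[0]))
E
python3 - <<'E'
from h import *
rows((.46,-.06,.34,17))
c=robot.camera('wrist');save(c,'w0')
for n in ['granite_plate','blank_a','storage_tray','nest_1','lap_carrier','window']:
    print(n,[(np.round(d['xyz'],4).tolist(),round(d['p'],2),proj(c,d['xyz']).round().tolist()) for d in robot.tip_of(c,n)][:4])
E
```

```text
t 1.67 pos [ 0.3955 -0.2528  0.2903] yaw 26.54 f [-0.05 -0.48 -0.07] w 0.0864 gf 0.0
[ 143.9 -143.7  -49.8] [ 0.03 -0.02  9.54] n 5.0
granite_plate [([0.563, -0.5326, 0.0002], 0.42, [549.0, 142.0])]
blank_a [([0.5346, -0.13, 0.042], 0.88, [273.0, 10.0])]
storage_tray [([0.5737, -0.3098, -0.0024], 0.78, [415.0, 58.0])]
nest_1 [([0.5622, -0.2683, 0.0073], 0.83, [384.0, 50.0]), ([0.5931, -0.3561, 0.0136], 0.66, [458.0, 59.0])]
lap_carrier []
window []
```

View pics/w0.png

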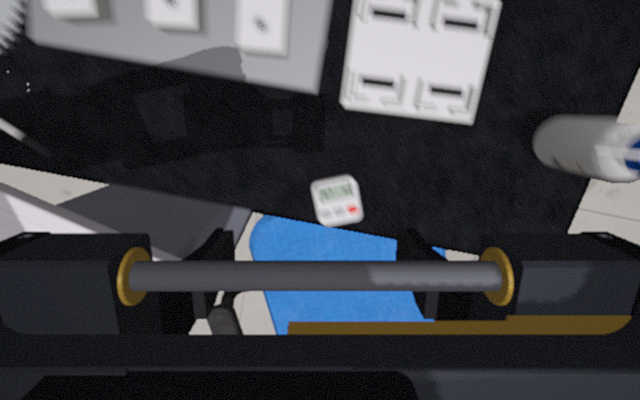

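The wrist view shows the tray at about (420,60), the timer at (337,200), and the near ends of the blanks cut off at the top edge. I'll go further over the plate.

Call:
move_arm:
  series: "160 -145 -60 0 0 9.5;160 -145 -60 0 0 9.5;160 -145 -60 0 0 9.5;160 -145 -60 0 0 9.5;160 -145 -60 0 0 9.5;160 -145 -60 0 0 9.5;160 -145 -60 0 0 9.5"

```text
time: 2.6
position: [0.4754, -0.0518, 0.3507]
tool_rot: [0.989, 0.15, 0.002, -0.0]
ft_force: [0.2, -1.1, -0.2]
grip_width: 0.0869
grip_force: 0.0
```

```bash
python3 - <<'E'
from h import *
rows()
c=robot.camera('wrist');save(c,'w1')
import pickle;pickle.dump(c,open('w1.pkl','wb'))
for n in ['blank_a','nest_1','window']:
    print(n,[(np.round(d['xyz'],4).tolist(),round(d['p'],2),proj(c,d['xyz']).round().tolist()) for d in robot.tip_of(c,n)][:4])
# white blobs
g=cv2.cvtColor(c['img'],cv2.COLOR_RGB2GRAY);m=(g>190).astype(np.uint8)
cs,_=cv2.findContours(m[:235],cv2.RETR_EXTERNAL,2)
for k in cs:
    if cv2.contourArea(k)>800: print(cv2.contourArea(k),[np.round(v,1) for v in cv2.minAreaRect(k)])
E
```

```text
t 2.6 pos [ 0.4754 -0.0518  0.3507] yaw 17.21 f [ 0.16 -1.08 -0.21] w 0.0869 gf 0.0
blank_a [([0.5354, -0.1259, 0.043], 0.76, [377.0, 134.0]), ([0.5176, -0.0305, 0.0448], 0.65, [309.0, 127.0]), ([0.481, 0.0697, 0.0388], 0.59, [236.0, 130.0])]
nest_1 [([0.5868, -0.3596, 0.0098], 0.84, [526.0, 146.0]), ([0.5575, -0.2709, 0.0096], 0.76, [466.0, 147.0])]
window []
2858.0 [array([382. , 135.5]), array([83., 36.]), np.float64(90.0)]
10393.0 [array([497.9, 142.4]), array([ 95.7, 125.8]), np.float64(87.6)]
1171.5 [array([310., 129.]), array([83.5, 37.3]), np.float64(84.0)]
```

View pics/w1.png

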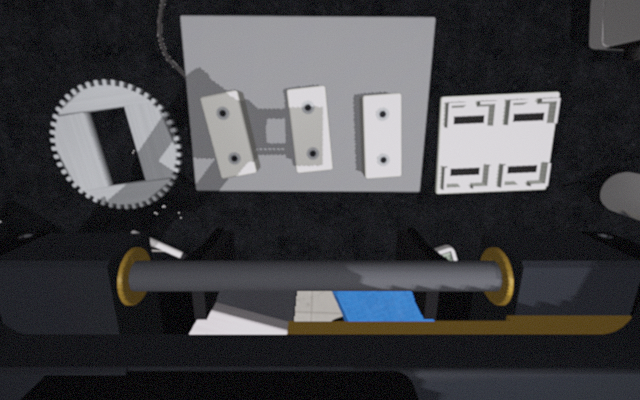

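The wrist view shows all three blanks (insert pairs near (222,113)/(235,159), (308,107)/(313,154) and (382,114)/(383,160)), the carrier window at (120,144) and the tray, whose four dark slots mark the nests.

```bash
python3 - <<'E'
from h import *
import pickle;c=pickle.load(open('w1.pkl','rb'))
g=cv2.cvtColor(c['img'],cv2.COLOR_RGB2GRAY).astype(float)
def cen(u,v,r=7):
    p=g[v-r:v+r+1,u-r:u+r+1];w=np.clip(np.median(p)-25-p,0,None);Y,X=np.mgrid[-r:r+1,-r:r+1]
    return u+(w*X).sum()/w.sum(),v+(w*Y).sum()/w.sum()
ang=lambda d:np.degrees(np.arctan2(d[1],d[0]))
for n,(f,b) in dict(L=((222,113),(235,159)),M=((308,107),(313,154)),R=((382,114),(383,160))).items():
    P=ray(c,*cen(*f),.08);Q=ray(c,*cen(*b),.08);print(n,((P+Q)/2).round(4),'yaw',ang(P-Q).round(1),'sep',np.linalg.norm(P-Q).round(4))
s=[np.array(ray(c,*u,.01)) for u in [(468,120),(465,171),(528,117),(522,169)]]
print('nest1',(s[0]+s[1])/2,ang(s[0]-s[1]),'nest2',(s[2]+s[3])/2,ang(s[2]-s[3]),np.linalg.norm((s[0]+s[1]-s[2]-s[3])/2))
k=[ray(c,*u,.012) for u in [(441,97),(560,92),(549,192),(436,194)]];print('tray',np.mean(k,0),[ang(k[0]-k[3]),ang(k[1]-k[2]),ang(k[0]-k[1])-90])
p=[ray(c,*u,.04) for u in [(181,16),(436,16),(421,192),(195,190)]];print('plate',np.mean(p,0),[ang(p[0]-p[3]),ang(p[1]-p[2]),ang(p[0]-p[1])-90,])
m=(g<60).astype(np.uint8);m[:, :75]=0;m[:,160:]=0;m[:100]=0;m[185:]=0
n,l,st,ce=cv2.connectedComponentsWithStats(m);i=l[146,122];print(st[i],ce[i])
cs,_=cv2.findContours((l==i).astype(np.uint8),0,2);r=cv2.minAreaRect(cs[0])
q=np.array([ray(c,*u,.005) for u in cv2.boxPoints(r)]);print('win',q.mean(0).round(4),[(np.linalg.norm(q[j]-q[j-1]).round(4),ang(q[j]-q[j-1]).round(1)) for j in range(4)])
q=np.array([ray(c,*u,.01) for u in [(92,110),(126,107),(149,176),(114,180)]]);print('win',q.mean(0).round(4),[(np.linalg.norm(q[j]-q[j-1]).round(4),ang(q[j]-q[j-1]).round(1)) for j in range(4)])
v=(c['img'][40:240,40:190]);cv2.imwrite('pics/crop.png',cv2.resize(v[:,:,::-1],None,fx=4,fy=4)[:600])
E
```

```text
L [0.4762 0.0689 0.08  ] yaw 28.0 sep 0.0601
M [ 0.5145 -0.0327  0.08  ] yaw 23.2 sep 0.0592
R [ 0.5351 -0.1271  0.08  ] yaw 21.3 sep 0.06
nest1 [ 0.55927158 -0.2714322   0.01      ] 20.768654513020202 nest2 [ 0.58947993 -0.35624791  0.01      ] 20.190428062912254 0.09003471744608266
tray [ 0.57325786 -0.31420318  0.012     ] [np.float64(19.90086674411621), np.float64(21.848676139883146), np.float64(19.49474129614758)]
plate [ 0.53956166 -0.02205087  0.04      ] [np.float64(16.134792607340476), np.float64(17.33668090431222), np.float64(17.194387564958774)]
[  90  108   55   76 2418] [117.2866005  145.46319272]
win [0.3969 0.2472 0.005 ] [(np.float64(0.1199), np.float64(24.7)), (np.float64(0.0523), np.float64(-57.3)), (np.float64(0.1185), np.float64(-153.8)), (np.float64(0.0557), np.float64(123.7))]
win [0.4039 0.2406 0.01  ] [(np.float64(0.1087), np.float64(25.5)), (np.float64(0.052), np.float64(-68.0)), (np.float64(0.1074), np.float64(-151.8)), (np.float64(0.0569), np.float64(113.7))]
```

View pics/crop.png

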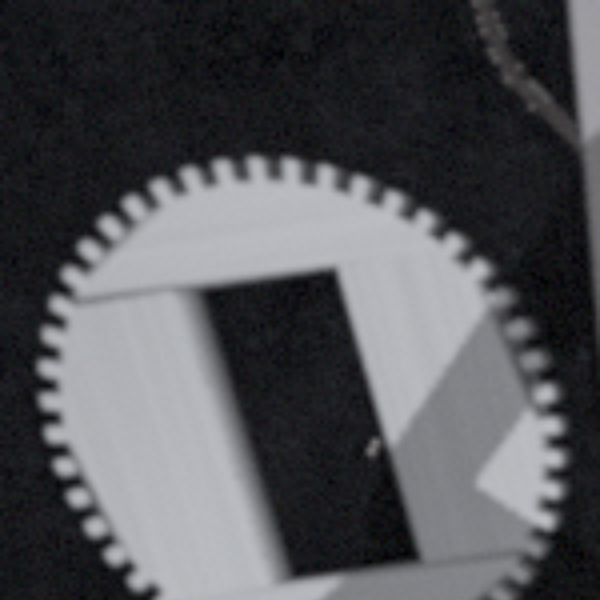

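The carrier crop shows the window between roughly (90,110) and (145,182) in full-image pixels, with one wall hiding part of the opening. I'll measure it again from above it. First, approach the right blank.

```bash
python3 - <<'E'
from h import *
rows((.535,-.127,.14,21.3),(.535,-.127,.075,21.3))
E
```

```text
t 2.8 pos [ 0.4729 -0.0551  0.3488] yaw 16.94 f [-0.8  -0.35  0.2 ] w 0.0867 gf 0.0
[ 38.8  87.  208.6] [-0.03  0.11 -4.36] n 5.5
[ 38.9  87.  273.6] [-0.03  0.11 -4.36] n 6.9
```

Call:
move_arm:
  series: "39 87 150 0 0 -4.4;39 87 150 0 0 -4.4;39 87 150 0 0 -4.4;39 87 150 0 0 -4.4;39 87 190 0 0 -4.4;39 87 230 0 0 -4.4;39 87 258 0 0 -4.4;39 87 274 0 0 -4.4"

```text
time: 3.47
position: [0.5323, -0.1263, 0.0704]
tool_rot: [0.983, 0.184, -0.004, -0.003]
ft_force: [-0.0, -0.4, 1.0]
grip_width: 0.0874
grip_force: 0.0
```

Call:
move_arm:
  series: "0 0 0 0 0 0;0 0 0 0 0 0;0 0 0 0 0 0;0 0 0 0 0 0;0 0 0 0 0 0"
  jaw: 0
  newtons: 20

```text
time: 3.88
position: [0.5374, -0.1259, 0.0774]
tool_rot: [0.983, 0.186, 0.001, 0.001]
ft_force: [0.1, 0.5, 0.9]
grip_width: 0.0618
grip_force: 0.0
```

Still closing; wait a bit more, then slide.

Call:
move_arm:
  series: "0 0 0 0 0 0;0 0 0 0 0 0;0 0 0 0 0 0;0 0 0 0 0 0"

```text
time: 4.22
position: [0.5365, -0.1251, 0.076]
tool_rot: [0.982, 0.186, 0.0, 0.0]
ft_force: [-0.4, -0.9, 0.3]
grip_width: 0.0348
grip_force: 0.0
```

Call:
move_arm:
  series: "5 0 0 0 0 0;10 0 0 0 0 0;15 0 0 0 0 0;20 0 0 0 0 0;25 0 0 0 0 0;30 0 0 0 0 0;35 0 0 0 0 0;40 0 0 0 0 0"

```text
time: 4.88
position: [0.574, -0.1103, 0.0756]
tool_rot: [0.982, 0.186, -0.0, -0.0]
ft_force: [-1.0, 0.7, -0.5]
grip_width: 0.0003
grip_force: 0.1
```

The fingers closed on nothing, so I'll look.

```bash
python3 - <<'E'
from h import *
rows()
w=robot.camera('wrist');s=robot.camera('side')
v=s['img'][140:300,220:440]
cv2.imwrite('pics/x.png',np.vstack([cv2.resize(w['img'],(480,300)),cv2.resize(v,(480,300),interpolation=2)])[:,:,::-1])
E
```

```text
t 4.88 pos [ 0.574  -0.1103  0.0756] yaw 21.48 f [-1.    0.74 -0.48] w 0.0003 gf 0.05798037744042972
```

View pics/x.png

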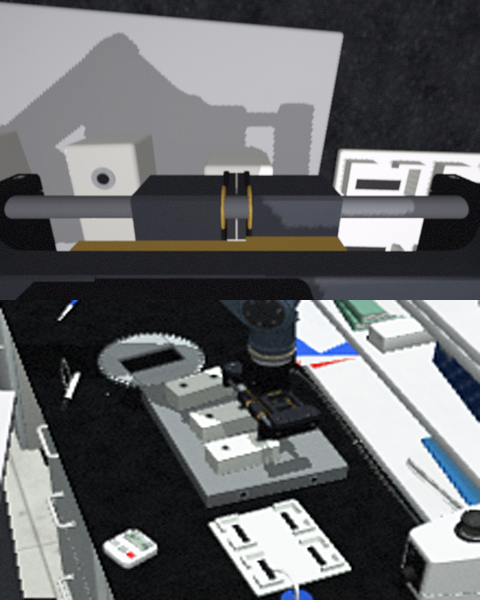

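```bash
python3 - <<'E'
from h import *
w=robot.camera('wrist');s=robot.camera('side')
p=np.array(robot.get_obs()['position'])
for c,n in((w,'w'),(s,'s')):
    print(n,[proj(c,p+[0,0,d]).round(1).tolist() for d in(0,-.003,-.022,.05)])
    print([(np.round(d['xyz'],4).tolist(),round(d['p'],2),proj(c,d['xyz']).round().tolist()) for d in robot.tip_of(c,'blank_a')])
v=cv2.resize(s['img'][150:260,270:390],None,fx=5,fy=5,interpolation=2)
for d,col in((0,(255,0,0)),(-.022,(0,255,0))):
    q=(proj(s,p+[0,0,d])-[270,150])*5;cv2.circle(v,tuple(int(t) for t in q),4,col,-1)
cv2.imwrite('pics/x2.png',v[:,:,::-1])
E
```

```text
w [[315.1, 244.4], [315.1, 242.2], [315.0, 230.0], [315.3, 294.4]]
[([0.5155, -0.0315, 0.043], 0.66, [174.0, 260.0])]
s [[341.0, 213.8], [341.0, 214.5], [340.7, 218.6], [341.6, 202.5]]
[([0.4747, 0.07, 0.0354], 0.94, [310.0, 192.0]), ([0.5212, -0.0295, 0.0402], 0.83, [324.0, 207.0]), ([0.5348, -0.1258, 0.0424], 0.65, [330.0, 224.0])]
```

View pics/x2.png

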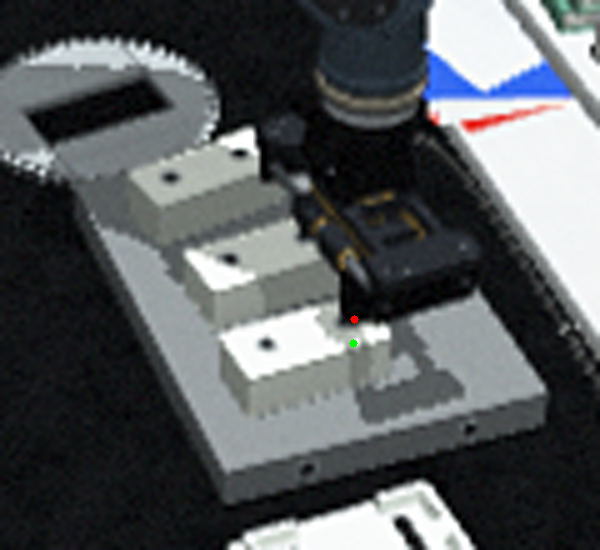

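The side view shows the right blank not moved and the fingertips apparently at the level of its top. I'll check the height scale using the known sizes.

```bash
python3 - <<'E'
from h import *
import pickle;c=pickle.load(open('w1.pkl','rb'))
p=[ray(c,*u,.04) for u in [(181,16),(436,16),(421,192),(195,190)]];print('plate',[np.linalg.norm(p[i]-p[i-1]).round(4) for i in range(4)])
p=[ray(c,*u,.012) for u in [(441,97),(560,92),(549,192),(436,194)]];print('tray',[np.linalg.norm(p[i]-p[i-1]).round(4) for i in range(4)])
p=[ray(c,*u,.08) for u in [(362,94),(401,94),(402,177),(363,178)]];print('blank',[np.linalg.norm(p[i]-p[i-1]).round(4) for i in range(4)])
o=robot.get_obs();print(o['q'],o['position'])
s=robot.camera('side');cs=-np.array(s['world_to_cam'])[:3,:3].T@np.array(s['world_to_cam'])[:3,3];print(cs)
w=robot.camera('wrist');save(w,'w2')
# points of blank R hypothesised at start pose, into wrist
Rz=R.from_euler('z',21.3,degrees=True).as_matrix()
for d in [(.055,.025,.08),(.055,-.025,.08),(-.055,.025,.08),(-.055,-.025,.08),(.055,.025,.04),(.055,-.025,.04)]:
    P=np.array([.535,-.127,0])+Rz@np.array(d);print(d,proj(w,P).round(),proj(s,P).round(1))
E
```

```text
plate [np.float64(0.2365), np.float64(0.3365), np.float64(0.2397), np.float64(0.3415)]
tray [np.float64(0.149), np.float64(0.1755), np.float64(0.1532), np.float64(0.1808)]
blank [np.float64(0.11), np.float64(0.05), np.float64(0.1088), np.float64(0.0534)]
[-3.81744271e-01  6.67259149e-01  1.65195042e+00 -6.15491977e-05
  8.22848514e-01  8.14410699e-01] [ 0.57320591 -0.11051099  0.07557243]
[ 0.40066906 -1.41467607  1.18174759]
(0.055, 0.025, 0.08) [271. 222.] [341.3 207.9]
(0.055, -0.025, 0.08) [366. 223.] [348.  216.4]
(-0.055, 0.025, 0.08) [277. 391.] [312.6 216.2]
(-0.055, -0.025, 0.08) [358. 391.] [318.8 225. ]
(0.055, 0.025, 0.04) [279. 201.] [340.9 216.6]
(0.055, -0.025, 0.04) [357. 201.] [347.4 225.2]
```

View pics/w2.png

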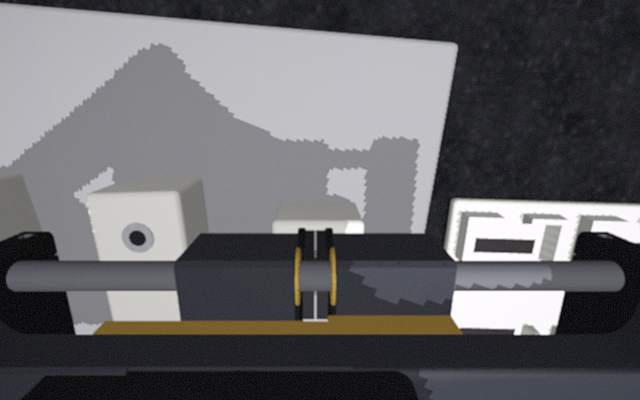

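The blank is exactly where I predicted, so the camera heights are right. The open question is where the fingertips really are. I'll raise the arm and measure them numerically in the side picture.

Call:
move_arm:
  series: "0 0 -30 0 0 0;0 0 -60 0 0 0;0 0 -60 0 0 0;0 0 -60 0 0 0"

```text
time: 5.62
position: [0.5746, -0.1111, 0.1374]
tool_rot: [0.983, 0.186, 0.002, 0.001]
ft_force: [0.7, -0.0, -0.3]
grip_width: 0.0006
grip_force: 0.0
```

```bash
python3 - <<'E'
from h import *
rows()
p=np.array(robot.get_obs()['position'])
s=robot.camera('side');g=cv2.cvtColor(s['img'],cv2.COLOR_RGB2GRAY)
for d in(.02,0,-.01,-.022):print(d,proj(s,p+[0,0,d]).round(1))
u,v=proj(s,p).round().astype(int)
print('cols',u-9,u+9)
for r in range(v-6,v+14):print(r,' '.join('%3d'%x for x in g[r,u-9:u+10]))
E
```

```text
t 5.62 pos [ 0.5746 -0.1111  0.1374] yaw 21.46 f [ 0.73 -0.01 -0.34] w 0.0006 gf 0.0
0.02 [342.4 195.3]
0 [342.1 199.9]
-0.01 [342.  202.2]
-0.022 [341.8 205. ]
cols 333 351
194 183 179 142  92  93  85   6  16   6  10   4   5   6   2  12  16  12   2   3
195 182 185 188 133  92  82   0   9   6  12   9   3   4  12  19  34  13  11  14
196 178 183 184 182 127  78   2   8   3   5  12   5  11  15  25  40  11   8   9
197 175 181 181 184 183 106   0  11   3   3   7  15  12   3  18  19   9   1   9
198 183 182 183 179 184 162  35   9   5   5  13  10   6   6   5  11  19  27  46
199 179 182 181 182 184 176 100  18   1   6   2  16  25  32  35  48  62  79 100
200 184 185 177 168 170 156 124  59  20  25  46  52  63  77  90  99  95  93  93
201 163 162 141 112 110 118 116  89  61  64  99  92  98  97  91  93  91  94  92
202 114 109 115 119 116 120 117  89  96  95  91  95  93  94  97  93  92  91  89
203 118 118 120 118 120 116 114  92  90  91  90  90  95  91  89  91  88  91  87
204 120 117 118 118 115 118 108  87  92  90  85  93  88  96  90  91  93  91  90
205 116 116 119 118 113 119 108  91  91  92  93  91  91  93  92  89  89  92  92
206 120 117 118 117 118 116 104  89  89  94  92  94  92  93  94  92  91  92 107
207 116 119 121 120 116 109 103  88  89  94  92  89  91  89  93  94  94  91 105
208 121 114 111 119 100  88  82 107 113 100  85  89  92  95  95  93  92  88 101
209 115  89  80  87 108 127 123 157 165 138  92  90  91  91  95  90  89  91  86
210  96 114 130 128 163 200 185 183 183 179 133  92  89  90  92  93  86  87  90
211 189 170 195 183 186 183 182 181 183 181 186 125  85  89  95  92  92  93  98
212 255 213 176 178 176 163 164 175 176 181 185 199 139  83  90  92  92  90  87
213 252 253 213 168 131  61  76 127 165 190 226 248 243 110  84  89  90  89  89
```

At closing the tips were about level with the blank's top, so they end about 5 mm behind the reported position instead of 22 mm ahead. I'll grasp about 28 mm deeper, descending in steps and checking the force.

Call:
move_arm:
  series: "-42 0 -10 0 0 0;-42 0 -10 0 0 0;-42 0 -10 0 0 0;-42 0 -10 0 0 0;-42 0 -10 0 0 0;-42 0 -10 0 0 0;-42 0 -10 0 0 0;-42 0 -10 0 0 0"
  jaw: 0.95

```text
time: 6.33
position: [0.5348, -0.1257, 0.1454]
tool_rot: [0.982, 0.187, -0.0, -0.0]
ft_force: [-0.3, -0.8, 0.0]
grip_width: 0.0459
grip_force: 0.0
```

Call:
move_arm:
  series: "0 0 0 0 0 0;0 0 0 0 0 0;0 0 0 0 0 0;0 0 0 0 0 0;0 0 30 0 0 0;0 0 50 0 0 0;0 0 64 0 0 0;0 0 70 0 0 0"

```text
time: 7.0
position: [0.5331, -0.1254, 0.0737]
tool_rot: [0.983, 0.186, -0.001, -0.001]
ft_force: [-0.7, 0.0, 0.6]
grip_width: 0.0819
grip_force: 0.0
```

```bash
python3 - <<'E'
from h import *
rows((.535,-.127,.047,21.3))
s=robot.camera('side');g=cv2.cvtColor(s['img'],cv2.COLOR_RGB2GRAY)
p=np.array(robot.get_obs()['position'])
for d in(.01,0,-.022):print(d,[proj(s,p+[0,0,d]+k*np.array([.363,-.93,0])).round(1).tolist() for k in (-.04,0,.04)])
E
```

```text
t 7.0 pos [ 0.5331 -0.1254  0.0737] yaw 21.47 f [-0.66  0.02  0.58] w 0.0819 gf 0.0
[ 1.2  2.3 26.7] [-0.15  0.15  0.17] n 0.6
0.01 [[324.7, 208.4], [329.7, 215.2], [334.9, 222.2]]
0 [[324.7, 210.6], [329.7, 217.4], [334.8, 224.5]]
-0.022 [[324.5, 215.4], [329.5, 222.3], [334.6, 229.3]]
```

Call:
move_arm:
  series: "0 2 8 0 0 0;0 2 16 0 0 0;0 2 22 0 0 0;0 2 26 0 0 0;0 2 26 0 0 0;0 2 26 0 0 0"

```text
time: 7.55
position: [0.5351, -0.1277, 0.0496]
tool_rot: [0.982, 0.186, -0.0, -0.0]
ft_force: [0.2, 0.6, 0.4]
grip_width: 0.0828
grip_force: 0.0
```

Call:
move_arm:
  series: "0 0 0 0 0 0;0 0 0 0 0 0;0 0 0 0 0 0;0 0 0 0 0 0;0 0 0 0 0 0;0 0 0 0 0 0;0 0 0 0 0 0"
  jaw: 0
  newtons: 20

```text
time: 8.13
position: [0.5351, -0.1277, 0.0497]
tool_rot: [0.982, 0.186, -0.0, -0.0]
ft_force: [-1.3, 0.0, 0.9]
grip_width: 0.0498
grip_force: 20.0
```

Gripped at 49.8 mm. Now the slide.

Call:
move_arm:
  series: "5 0 0 0 0 0;10 0 0 0 0 0;15 0 0 0 0 0;20 0 0 0 0 0;25 0 0 0 0 0;30 0 0 0 0 0"

```text
time: 8.63
position: [0.5637, -0.1165, 0.0497]
tool_rot: [0.982, 0.186, 0.0, -0.0]
ft_force: [-1.0, -0.3, 2.6]
grip_width: 0.0498
grip_force: 20.0
```

Call:
move_arm:
  series: "5 0 0 0 0 0;10 0 0 0 0 0;15 0 0 0 0 0"

```text
time: 8.88
position: [0.5776, -0.1111, 0.0497]
tool_rot: [0.982, 0.186, 0.0, 0.0]
ft_force: [-0.9, -1.3, 2.9]
grip_width: 0.0496
grip_force: 20.0
```

Call:
move_arm:
  series: "0 0 0 0 0 0;0 0 0 0 0 0;0 0 0 0 0 0;0 0 0 0 0 0"
  jaw: 0.95

```text
time: 9.22
position: [0.5767, -0.1112, 0.0494]
tool_rot: [0.982, 0.186, -0.0, -0.0]
ft_force: [1.0, 0.7, -0.6]
grip_width: 0.069
grip_force: 0.0
```

```bash
python3 - <<'E'
from h import *
rows((.5145,-.0327,.10,23.2),(.5145,-.0327,.0495,23.2))
E
```

```text
t 9.22 pos [ 0.5767 -0.1112  0.0494] yaw 21.47 f [ 1.    0.68 -0.64] w 0.069 gf 0.0
[-29.2 -95.8 -50.6] [-0.02  0.02 -1.73] n 2.7
[-29.2 -95.8  -0.1] [-0.02  0.02 -1.73] n 2.4
```

R drags with about 1 N, so it is polished. Next is the middle blank.

Call:
move_arm:
  series: "0 0 -35 0 0 0;-5 -20 -60 0 0 -1.7;-17 -58 -60 0 0 -1.7;-29 -96 -60 0 0 -1.7;-29 -96 -50 0 0 -1.7;-29 -96 -30 0 0 -1.7;-29 -96 -8 0 0 -1.7;-29 -96 0 0 0 -1.7"

```text
time: 9.88
position: [0.5133, -0.0321, 0.0477]
tool_rot: [0.98, 0.201, -0.002, -0.001]
ft_force: [0.2, 0.7, 0.1]
grip_width: 0.0827
grip_force: 0.0
```

Call:
move_arm:
  series: "0 0 0 0 0 0;0 0 0 0 0 0;0 0 0 0 0 0;0 0 0 0 0 0;0 0 0 0 0 0;0 0 0 0 0 0;0 0 0 0 0 0"
  jaw: 0

```text
time: 10.47
position: [0.5153, -0.0326, 0.0503]
tool_rot: [0.98, 0.201, 0.001, 0.0]
ft_force: [-0.5, 1.5, 2.8]
grip_width: 0.0499
grip_force: 20.0
```

Call:
move_arm:
  series: "5 0 0 0 0 0;10 0 0 0 0 0;15 0 0 0 0 0;20 0 0 0 0 0;25 0 0 0 0 0;30 0 0 0 0 0"

```text
time: 10.97
position: [0.542, -0.0209, 0.0503]
tool_rot: [0.98, 0.201, -0.001, 0.0]
ft_force: [-2.6, -0.9, 5.5]
grip_width: 0.0497
grip_force: 20.0
```

Call:
move_arm:
  series: "5 0 0 0 0 0;10 0 0 0 0 0;15 0 0 0 0 0"

```text
time: 11.22
position: [0.5558, -0.015, 0.0503]
tool_rot: [0.98, 0.201, -0.001, 0.0]
ft_force: [-1.7, -0.8, 4.7]
grip_width: 0.0501
grip_force: 20.0
```

Call:
move_arm:
  series: "0 0 0 0 0 0;0 0 0 0 0 0;0 0 0 0 0 0;0 0 0 0 0 0"
  jaw: 0.95

```text
time: 11.55
position: [0.5559, -0.0148, 0.0495]
tool_rot: [0.98, 0.201, -0.0, -0.0]
ft_force: [-0.2, -0.2, -0.6]
grip_width: 0.0692
grip_force: 0.0
```

```bash
python3 - <<'E'
from h import *
rows((.4762,.0689,.10,28),(.4762,.0689,.0495,28))
E
```

```text
t 11.55 pos [ 0.5559 -0.0148  0.0495] yaw 23.17 f [-0.21 -0.21 -0.62] w 0.0692 gf 0.0
[ -40.3 -108.3  -50.5] [-0.02  0.03 -4.83] n 3.0
[ -40.3 -108.3    0. ] [-0.02  0.03 -4.83] n 2.8
```

M gives about 2 N with about 5 N of downward preload, so it is probably polished. L should settle it.

Call:
move_arm:
  series: "0 0 -35 0 0 0;-8 -20 -60 0 0 -4.8;-22 -58 -60 0 0 -4.8;-40 -96 -60 0 0 -4.8;-40 -108 -50 0 0 -4.8;-40 -108 -30 0 0 -4.8;-40 -108 -8 0 0 -4.8;-40 -108 0 0 0 -4.8"

```text
time: 12.22
position: [0.4754, 0.0691, 0.048]
tool_rot: [0.97, 0.242, -0.002, -0.001]
ft_force: [-0.8, 0.3, 1.0]
grip_width: 0.0825
grip_force: 0.0
```

Call:
move_arm:
  series: "0 0 0 0 0 0;0 0 0 0 0 0;0 0 0 0 0 0;0 0 0 0 0 0;0 0 0 0 0 0;0 0 0 0 0 0;0 0 0 0 0 0"
  jaw: 0

```text
time: 12.8
position: [0.4773, 0.0686, 0.0503]
tool_rot: [0.97, 0.242, 0.001, 0.0]
ft_force: [-0.7, 0.4, 3.4]
grip_width: 0.0498
grip_force: 20.0
```

Call:
move_arm:
  series: "5 0 0 0 0 0;10 0 0 0 0 0;15 0 0 0 0 0;20 0 0 0 0 0;25 0 0 0 0 0;30 0 0 0 0 0"

```text
time: 13.3
position: [0.504, 0.083, 0.0502]
tool_rot: [0.97, 0.242, 0.0, 0.0]
ft_force: [-1.7, -0.1, 5.6]
grip_width: 0.0498
grip_force: 20.0
```

Call:
move_arm:
  series: "5 0 0 0 0 0;10 0 0 0 0 0;15 0 0 0 0 0"

```text
time: 13.55
position: [0.5173, 0.09, 0.0502]
tool_rot: [0.97, 0.242, 0.0, 0.0]
ft_force: [-1.1, -0.5, 5.1]
grip_width: 0.0498
grip_force: 20.0
```

The readings are too noisy to separate M from L. While I still hold L, I'll take off the vertical preload and slide it back with several readings.

Call:
move_arm:
  series: "-3 0 -1 0 0 0;-7 0 -1 0 0 0;-11 0 -1 0 0 0"

```text
time: 13.8
position: [0.5064, 0.0846, 0.0503]
tool_rot: [0.97, 0.242, -0.0, -0.0]
ft_force: [1.1, -0.5, -3.2]
grip_width: 0.0498
grip_force: 20.0
```

Call:
move_arm:
  series: "-4 0 0 0 0 0;-8 0 0 0 0 0"

```text
time: 13.97
position: [0.4988, 0.0806, 0.0503]
tool_rot: [0.97, 0.242, -0.001, -0.0]
ft_force: [0.0, -0.5, -4.7]
grip_width: 0.0496
grip_force: 20.0
```

Call:
move_arm:
  series: "-4 0 0 0 0 0;-8 0 0 0 0 0"

```text
time: 14.13
position: [0.4918, 0.0769, 0.0503]
tool_rot: [0.97, 0.242, -0.001, -0.0]
ft_force: [-0.0, 0.5, -6.5]
grip_width: 0.0497
grip_force: 20.0
```

Call:
move_arm:
  series: "-4 0 0 0 0 0;-8 0 0 0 0 0"

```text
time: 14.3
position: [0.4849, 0.0732, 0.0503]
tool_rot: [0.97, 0.242, -0.001, -0.0]
ft_force: [0.5, -0.2, -7.6]
grip_width: 0.0498
grip_force: 20.0
```

L is clearly polished. None of the three showed 4 N or more, so I'll release and check how far each blank really moved.

Call:
move_arm:
  series: "0 0 1 0 0 0;0 0 1 0 0 0;0 0 1 0 0 0;0 0 1 0 0 0"
  jaw: 0.95

```text
time: 14.63
position: [0.4866, 0.0734, 0.0501]
tool_rot: [0.97, 0.242, 0.001, 0.0]
ft_force: [0.5, -0.3, 0.2]
grip_width: 0.0686
grip_force: 0.0
```

Call:
move_arm:
  series: "0 0 -41 0 0 0;-20 30 -82 0 0 8;-30 60 -110 0 0 8;-30 90 -140 0 0 8;-30 90 -180 0 0 8;-30 90 -220 0 0 8;-30 90 -260 0 0 8;-30 90 -260 0 0 8"

```text
time: 15.3
position: [0.506, -0.0215, 0.3178]
tool_rot: [0.985, 0.173, 0.008, 0.003]
ft_force: [1.1, -1.0, 1.0]
grip_width: 0.0828
grip_force: 0.0
```

```bash
cat > blanks.py <<'E'
from h import *
import pickle
def inserts(c,ztop=.08,vmax=230):
    g=cv2.cvtColor(c['img'],cv2.COLOR_RGB2GRAY)
    bh=cv2.morphologyEx(g,cv2.MORPH_BLACKHAT,cv2.getStructuringElement(2,(15,15)))
    n,l,st,ce=cv2.connectedComponentsWithStats((bh>45).astype(np.uint8))
    out=[]
    for i in range(1,n):
        x,y,w,h,a=st[i]
        if 15<a<200 and .6<w/h<1.6 and ce[i][1]<vmax: out.append((ray(c,*ce[i],ztop),ce[i],a))
    return out
def pairs(c,ztop=.08,vmax=230):
    I=inserts(c,ztop,vmax)
    for i in range(len(I)):
        for j in range(len(I)):
            d=I[i][0]-I[j][0]
            if .056<np.linalg.norm(d)<.064 and d[0]>0 and abs(np.degrees(np.arctan2(d[1],d[0])))<60:
                print('blank',((I[i][0]+I[j][0])/2).round(4),'yaw',np.degrees(np.arctan2(d[1],d[0])).round(1),I[i][1].round(),I[j][1].round())
E
python3 - <<'E'
from blanks import *
c=robot.camera('wrist');c=robot.camera('wrist');rows();pickle.dump(c,open('w3.pkl','wb'))
pairs(c)
for n in ['blank_a','window']: print(n,[(np.round(d['xyz'],4).tolist(),round(d['p'],2),proj(c,d['xyz']).round().tolist()) for d in robot.tip_of(c,n)][:4])
E
```

```text
t 15.4 pos [ 0.503  -0.0205  0.3124] yaw 19.97 f [ 0.51 -0.28 -1.75] w 0.0824 gf 0.0
blank [0.4763 0.265  0.08  ] yaw -46.0 [102. 100.] [ 57. 122.]
blank [0.4825 0.2572 0.08  ] yaw -52.5 [110. 100.] [ 64. 116.]
blank [0.461  0.2773 0.08  ] yaw -30.6 [ 84. 102.] [ 50. 136.]
blank [0.4875 0.2488 0.08  ] yaw -59.5 [120. 102.] [ 70. 111.]
blank [ 0.5567 -0.0137  0.08  ] yaw 22.6 [321. 102.] [323. 152.]
blank [0.452  0.2817 0.08  ] yaw -24.0 [ 76. 106.] [ 48. 144.]
blank [ 0.5802 -0.1094  0.08  ] yaw 21.5 [404. 111.] [402. 161.]
blank [0.4423 0.2846 0.08  ] yaw -17.3 [ 70. 111.] [ 47. 153.]
blank [0.4331 0.2866 0.08  ] yaw -9.5 [ 64. 116.] [ 47. 162.]
blank [0.4235 0.2875 0.08  ] yaw -0.2 [ 57. 122.] [ 49. 170.]
blank [0.4823 0.0728 0.08  ] yaw 28.2 [231. 136.] [241. 184.]
blank [0.4047 0.2849 0.08  ] yaw 15.8 [ 50. 136.] [ 56. 186.]
blank [0.3856 0.2784 0.08  ] yaw 29.5 [ 47. 153.] [ 65. 201.]
blank [0.3773 0.2728 0.08  ] yaw 37.2 [ 47. 162.] [ 72. 208.]
blank_a [([0.5775, -0.1118, 0.0431], 0.91, [396.0, 137.0]), ([0.5554, -0.0157, 0.0415], 0.91, [323.0, 127.0]), ([0.4854, 0.0737, 0.0362], 0.68, [244.0, 154.0])]
window []
```

All three moved about 45 mm as commanded, so nothing slipped. A gripped drag carries preload and noise, so I'll do a clean push on the near end with closed fingers, starting with M.

```bash
python3 - <<'E'
from h import *
rows((.4857,-.0433,.13,22.6),(.4857,-.0433,.05,22.6))
E
```

```text
t 15.5 pos [ 0.5005 -0.0198  0.3086] yaw 19.99 f [-0.4   0.57 -0.15] w 0.0825 gf 0.0
[-21.6  17.3 178.6] [-0.07  0.1  -2.61] n 4.3
[-21.5  17.4 258.6] [-0.07  0.1  -2.61] n 6.2
```

Call:
move_arm:
  series: "-22 17 40 0 0 -2.6;-22 17 80 0 0 -2.6;-22 17 110 0 0 -2.6;-22 17 140 0 0 -2.6;-22 17 160 0 0 -2.6;-22 17 170 0 0 -2.6;-22 17 170 0 0 -2.6;-22 17 170 0 0 -2.6"
  jaw: 0

```text
time: 16.17
position: [0.4848, -0.0429, 0.1376]
tool_rot: [0.981, 0.196, -0.003, -0.001]
ft_force: [0.2, 0.1, -0.2]
grip_width: 0.0373
grip_force: 0.0
```

Call:
move_arm:
  series: "0 0 0 0 0 0;0 0 20 0 0 0;0 0 50 0 0 0;0 0 80 0 0 0;0 0 88 0 0 0;0 0 88 0 0 0;0 0 88 0 0 0"

```text
time: 16.75
position: [0.4872, -0.0437, 0.0523]
tool_rot: [0.981, 0.196, 0.0, 0.0]
ft_force: [0.6, 0.7, -0.1]
grip_width: 0.0009
grip_force: 0.0
```

Call:
move_arm:
  series: "5 0 0 0 0 0;9 0 0 0 0 0;12 0 0 0 0 0;14 0 0 0 0 0;16 0 0 0 0 0;18 0 0 0 0 0;20 0 0 0 0 0"

```text
time: 17.33
position: [0.505, -0.0359, 0.0518]
tool_rot: [0.981, 0.196, -0.0, -0.0]
ft_force: [-1.9, -0.3, 1.8]
grip_width: 0.0002
grip_force: 1.1
```

Call:
move_arm:
  series: "2 0 0 0 0 0;4 0 0 0 0 0;6 0 0 0 0 0"

```text
time: 17.58
position: [0.5107, -0.0336, 0.0516]
tool_rot: [0.981, 0.196, -0.0, -0.0]
ft_force: [-1.9, -1.2, 1.6]
grip_width: 0.0007
grip_force: 1.1
```

Call:
move_arm:
  series: "2 0 0 0 0 0;4 0 0 0 0 0;6 0 0 0 0 0"

```text
time: 17.83
position: [0.5163, -0.0313, 0.0515]
tool_rot: [0.981, 0.196, -0.0, -0.0]
ft_force: [-2.4, 0.1, 0.4]
grip_width: 0.0004
grip_force: 1.0
```

Call:
move_arm:
  series: "2 0 0 0 0 0;4 0 0 0 0 0;6 0 0 0 0 0"

```text
time: 18.08
position: [0.522, -0.029, 0.0516]
tool_rot: [0.981, 0.196, -0.0, -0.0]
ft_force: [-1.7, -0.8, 0.3]
grip_width: 0.0004
grip_force: 1.0
```

M reads about 2.0 N steadily. Same push on L.

```bash
python3 - <<'E'
from h import *
rows((.4145,.0364,.10,28.2),(.4145,.0364,.052,28.2))
E
```

```text
t 18.08 pos [ 0.522  -0.029   0.0516] yaw 22.57 f [-1.7  -0.84  0.3 ] w 0.0004 gf 0.9672143636271358
[ -74.1 -101.6  -48.4] [-0.    0.   -5.63] n 3.2
[ -74.1 -101.6   -0.4] [-0.    0.   -5.63] n 3.0
```

Call:
move_arm:
  series: "-40 0 0 0 0 0;-76 -20 0 0 0 0;-76 -60 0 0 0 -5.6;-74 -102 0 0 0 -5.6;-74 -102 0 0 0 -5.6;-74 -102 0 0 0 -5.6"

```text
time: 18.58
position: [0.4139, 0.0385, 0.0518]
tool_rot: [0.969, 0.245, 0.0, -0.0]
ft_force: [0.2, -0.1, -0.0]
grip_width: 0.0004
grip_force: 0.0
```

Call:
move_arm:
  series: "5 0 0 0 0 0;9 0 0 0 0 0;12 0 0 0 0 0;14 0 0 0 0 0;16 0 0 0 0 0;18 0 0 0 0 0;20 0 0 0 0 0"

```text
time: 19.17
position: [0.432, 0.0459, 0.0515]
tool_rot: [0.97, 0.243, -0.0, -0.0]
ft_force: [0.2, -0.9, -0.4]
grip_width: 0.0001
grip_force: 0.4
```

Call:
move_arm:
  series: "2 0 0 0 0 0;4 0 0 0 0 0;6 0 0 0 0 0"

```text
time: 19.42
position: [0.4372, 0.0491, 0.0516]
tool_rot: [0.97, 0.243, -0.0, -0.0]
ft_force: [-1.1, 0.5, -0.4]
grip_width: 0.0005
grip_force: 0.4
```

Call:
move_arm:
  series: "2 0 0 0 0 0;4 0 0 0 0 0;6 0 0 0 0 0"

```text
time: 19.67
position: [0.4426, 0.052, 0.0516]
tool_rot: [0.97, 0.243, -0.0, -0.0]
ft_force: [-0.4, 0.5, 0.8]
grip_width: 0.0009
grip_force: 0.4
```

Call:
move_arm:
  series: "2 0 0 0 0 0;4 0 0 0 0 0;6 0 0 0 0 0"

```text
time: 19.92
position: [0.4479, 0.0548, 0.0516]
tool_rot: [0.97, 0.243, 0.0, -0.0]
ft_force: [-0.4, -0.6, 0.4]
grip_width: 0.0003
grip_force: 0.4
```

```bash
python3 - <<'E'
from h import *
rows((.509,-.138,.10,21.5),(.509,-.138,.052,21.5))
E
```

```text
t 19.92 pos [0.4479 0.0548 0.0516] yaw 28.18 f [-0.37 -0.62  0.41] w 0.0003 gf 0.3643533540889621
[-37.2 198.8 -48.4] [-0.   -0.    6.68] n 5.0
[-37.2 198.8  -0.4] [-0.   -0.    6.68] n 4.8
```

L reads about 0.5 N against M's 2.0 N. Confirm with R.

Call:
move_arm:
  series: "-40 10 0 0 0 0;-42 50 0 0 0 3;-42 90 0 0 0 6.7;-42 130 0 0 0 6.7;-40 170 0 0 0 6.7;-38 199 0 0 0 6.7;-38 199 0 0 0 6.7;-38 199 0 0 0 6.7"

```text
time: 20.58
position: [0.5097, -0.1407, 0.0517]
tool_rot: [0.983, 0.185, 0.001, 0.001]
ft_force: [-0.8, 0.9, 0.2]
grip_width: 0.0004
grip_force: 0.0
```

Call:
move_arm:
  series: "5 0 0 0 0 0;9 0 0 0 0 0;12 0 0 0 0 0;14 0 0 0 0 0;16 0 0 0 0 0;18 0 0 0 0 0;20 0 0 0 0 0"

```text
time: 21.17
position: [0.5267, -0.1308, 0.0516]
tool_rot: [0.982, 0.187, -0.0, -0.0]
ft_force: [-0.4, -0.1, -0.2]
grip_width: 0.0006
grip_force: 0.4
```

Call:
move_arm:
  series: "2 0 0 0 0 0;4 0 0 0 0 0;6 0 0 0 0 0"

```text
time: 21.42
position: [0.5326, -0.1292, 0.0516]
tool_rot: [0.983, 0.186, -0.0, -0.0]
ft_force: [-0.8, -0.1, -1.1]
grip_width: 0.0004
grip_force: 0.3
```

Call:
move_arm:
  series: "2 0 0 0 0 0;4 0 0 0 0 0;6 0 0 0 0 0"

```text
time: 21.67
position: [0.5382, -0.127, 0.0516]
tool_rot: [0.983, 0.186, 0.0, 0.0]
ft_force: [-0.5, -1.4, -0.3]
grip_width: 0.0002
grip_force: 0.3
```

Call:
move_arm:
  series: "2 0 0 0 0 0;4 0 0 0 0 0;6 0 0 0 0 0"

```text
time: 21.92
position: [0.5438, -0.1247, 0.0516]
tool_rot: [0.982, 0.186, -0.0, -0.0]
ft_force: [-0.6, -0.1, 0.0]
grip_width: 0.0001
grip_force: 0.3
```

M is the ground blank: about 2 N against 0.5 to 0.7 N, and finger load 1.0 N against 0.35 N. M goes to the carrier, R and L to the tray. Rise, look and re-measure.

Call:
move_arm:
  series: "-20 0 -20 0 0 0;-40 0 -60 0 0 0;-50 0 -100 0 0 0;-50 0 -140 0 0 0;-50 0 -180 0 0 0;-50 0 -220 0 0 0;-50 0 -240 0 0 0;-50 0 -240 0 0 0"
  jaw: 0.95

```text
time: 22.58
position: [0.5004, -0.1446, 0.2977]
tool_rot: [0.982, 0.186, 0.005, 0.004]
ft_force: [0.8, 0.1, 0.4]
grip_width: 0.0456
grip_force: 0.0
```

```bash
python3 - <<'E'
from blanks import *
robot.camera('wrist');robot.camera('wrist');c=robot.camera('wrist');pickle.dump(c,open('w4.pkl','wb'))
pairs(c)
# dark tray slots
g=cv2.cvtColor(c['img'],cv2.COLOR_RGB2GRAY)
n,l,st,ce=cv2.connectedComponentsWithStats((g<70).astype(np.uint8))
for i in range(1,n):
    x,y,w,h,a=st[i];P=ray(c,*ce[i],.01)
    if 80<a<1500 and P[1]<-.22 and ce[i][1]<225: print('slot',st[i],P.round(4))
print([(np.round(d['xyz'],4).tolist(),round(d['p'],2)) for d in robot.tip_of(c,'nest_1')])
E
```

```text
blank [ 0.5836 -0.0029  0.08  ] yaw 23.1 [220.  19.] [226.  80.]
blank [ 0.6054 -0.1014  0.08  ] yaw 21.5 [316.  36.] [315.  95.]
blank [0.5133 0.1267 0.08  ] yaw -49.1 [115.  58.] [64. 78.]
blank [0.5104 0.1221 0.08  ] yaw -39.3 [115.  58.] [71. 87.]
blank [0.5079 0.088  0.08  ] yaw 29.5 [115.  58.] [131. 115.]
blank [0.3674 0.1664 0.08  ] yaw -32.6 [ 48. 163.] [ 15. 192.]
slot [405 121  31   7 193] [ 0.5971 -0.2568  0.01  ]
slot [471 123  32   7 193] [ 0.6273 -0.3415  0.01  ]
slot [399 179  30   6 164] [ 0.5216 -0.2831  0.01  ]
slot [462 181  31   6 162] [ 0.5519 -0.368   0.01  ]
[([0.5887, -0.3561, 0.0124], 0.62)]
```

```bash
python3 - <<'E'
from h import *
rows((.6054,-.1014,.11,21.5),(.6054,-.1014,.0495,21.5))
E
```

```text
t 22.78 pos [ 0.4961 -0.1425  0.2901] yaw 21.47 f [ 0.43  0.79 -1.04] w 0.0619 gf 0.0
[117.1   2.2 179.9] [-0.14  0.11 -0.03] n 5.1
[117.2   2.4 240.4] [-0.14  0.11 -0.03] n 6.4
```

Call:
move_arm:
  series: "30 1 30 0 0 0;60 1 60 0 0 0;85 2 90 0 0 0;110 2 120 0 0 0;117 2 155 0 0 0;117 2 190 0 0 0;117 2 220 0 0 0;117 2 240 0 0 0"

```text
time: 23.45
position: [0.603, -0.1005, 0.0456]
tool_rot: [0.982, 0.187, -0.004, -0.003]
ft_force: [0.1, 1.0, -0.1]
grip_width: 0.0828
grip_force: 0.0
```

Call:
move_arm:
  series: "0 0 0 0 0 0;0 0 0 0 0 0;0 0 0 0 0 0;0 0 0 0 0 0;0 0 0 0 0 0;0 0 0 0 0 0;0 0 0 0 0 0;0 0 0 0 0 0"
  jaw: 0
  newtons: 35

```text
time: 24.12
position: [0.6074, -0.1024, 0.0532]
tool_rot: [0.982, 0.186, 0.001, 0.001]
ft_force: [-0.5, 0.6, 6.6]
grip_width: 0.0496
grip_force: 35.0
```

```bash
python3 - <<'E'
from h import *
rows((.5895,-.3555,.14,19.6),(.5895,-.3555,.0205,19.6))
E
```

```text
t 24.12 pos [ 0.6074 -0.1024  0.0532] yaw 21.47 f [-0.55  0.58  6.64] w 0.0496 gf 34.9998121149838
[-109.2  229.1  -86.7] [ 0.08 -0.11  1.87] n 6.4
[-109.4  228.9   32.8] [ 0.08 -0.11  1.87] n 6.1
```

Call:
move_arm:
  series: "0 0 -35 0 0 0;-20 20 -65 0 0 0;-40 50 -80 0 0 1.9;-56 85 -85 0 0 1.9;-70 120 -85 0 0 1.9;-85 155 -85 0 0 1.9;-96 190 -80 0 0 1.9;-108 229 -70 0 0 1.9"

```text
time: 24.78
position: [0.5887, -0.3547, 0.1207]
tool_rot: [0.985, 0.17, -0.001, -0.001]
ft_force: [0.6, -0.9, -8.3]
grip_width: 0.0497
grip_force: 35.0
```

```bash
python3 - <<'E'
from h import *
robot.camera('wrist');rows((.5909,-.355,.05,19.6),(.5909,-.355,.024,19.6))
E
```

```text
t 24.83 pos [ 0.5891 -0.3665  0.1182] yaw 19.35 f [  3.14 -11.57  -9.47] w 0.0498 gf 34.95608389377594
[  5.7 -10.9  68.1] [ 0.55  0.14 -0.25] n 1.7
[  5.8 -11.2  94.1] [ 0.55  0.14 -0.25] n 2.3
```

Call:
move_arm:
  series: "0 0 0 0 0 0;0 0 25 0 0 0;0 0 50 0 0 0;0 0 66 0 0 0;0 0 66 0 0 0;0 0 66 0 0 0;0 0 66 0 0 0"

```text
time: 25.42
position: [0.5903, -0.3542, 0.0559]
tool_rot: [0.985, 0.17, 0.0, 0.0]
ft_force: [0.4, -0.2, -7.1]
grip_width: 0.0499
grip_force: 35.0
```

```bash
python3 - <<'E'
from h import *
rows((.5909,-.355,.024,19.6))
E
```

```text
t 25.42 pos [ 0.5903 -0.3542  0.0559] yaw 19.6 f [ 0.37 -0.21 -7.14] w 0.0499 gf 34.974759221076965
[ 0.3  1.  31.9] [ 0.01 -0.02 -0.  ] n 0.8
```

Call:
move_arm:
  series: "0 1 8 0 0 0;0 1 16 0 0 0;0 1 22 0 0 0;0 1 27 0 0 0;0 1 30 0 0 0;0 1 32 0 0 0;0 1 32 0 0 0"

```text
time: 26.0
position: [0.5906, -0.3557, 0.0246]
tool_rot: [0.985, 0.17, 0.0, 0.0]
ft_force: [-0.7, 0.0, -2.8]
grip_width: 0.0498
grip_force: 35.0
```

Its weight is coming onto the seat. Lower another 1 mm, release and rise.

Call:
move_arm:
  series: "0 0 1 0 0 0;0 0 1 0 0 0"

```text
time: 26.17
position: [0.5908, -0.3558, 0.0245]
tool_rot: [0.985, 0.17, 0.0, 0.001]
ft_force: [-1.5, 1.5, 4.8]
grip_width: 0.0496
grip_force: 35.0
```

Call:
move_arm:
  series: "0 0 0 0 0 0;0 0 0 0 0 0;0 0 0 0 0 0;0 0 0 0 0 0"
  jaw: 0.8

```text
time: 26.5
position: [0.5909, -0.3559, 0.023]
tool_rot: [0.985, 0.17, 0.001, 0.001]
ft_force: [-0.2, 0.2, 0.3]
grip_width: 0.0665
grip_force: 0.0
```

```bash
python3 - <<'E'
from h import *
rows((.506,.085,.14,29),(.47,-.13,.32,22))
E
```

```text
t 26.5 pos [ 0.5909 -0.3559  0.023 ] yaw 19.57 f [-0.16  0.19  0.25] w 0.0665 gf 0.0
[  67.8 -443.7 -117.6] [ 0.09 -0.04 -9.43] n 11.1
[ -38.  -252.9 -297.5] [ 0.09 -0.05 -2.43] n 9.4
```

Call:
move_arm:
  series: "0 0 -35 0 0 0;0 0 -75 0 0 0;-15 -25 -105 0 0 0;-30 -50 -135 0 0 0;-45 -75 -165 0 0 0;-60 -100 -195 0 0 -2;-75 -125 -220 0 0 -4;-75 -125 -220 0 0 -4"
  jaw: 0.95

```text
time: 27.17
position: [0.476, -0.2604, 0.2478]
tool_rot: [0.979, 0.205, 0.001, 0.002]
ft_force: [-0.7, -0.1, -0.1]
grip_width: 0.0826
grip_force: 0.0
```

```bash
python3 - <<'E'
from blanks import *
robot.camera('wrist');c=robot.camera('wrist');pickle.dump(c,open('w5.pkl','wb'))
pairs(c,.05);print([(np.round(d['xyz'],4).tolist(),round(d['p'],2)) for d in robot.tip_of(c,'nest_1')])
rows((.42,.10,.30,29))
E
```

```text
blank [ 0.59   -0.3561  0.05  ] yaw 19.4 [440.  85.] [431. 142.]
[([0.5623, -0.2692, 0.009], 0.81)]
t 27.32 pos [ 0.4783 -0.2632  0.2431] yaw 23.55 f [ 0.85 -0.91 -0.3 ] w 0.0827 gf 0.0
[  91.7 -356.2  -57.5] [ 0.13 -0.05 -5.45] n 8.9
```

R is seated within 1 mm of the nest's centre. Now over to L and the carrier.

Call:
move_arm:
  series: "10 -40 -8 0 0 0;20 -80 -16 0 0 -1;30 -120 -24 0 0 -2;40 -160 -32 0 0 -3;50 -200 -40 0 0 -4;60 -240 -48 0 0 -5;70 -280 -56 0 0 -5;80 -318 -58 0 0 -5.4"

```text
time: 27.98
position: [0.425, 0.062, 0.3005]
tool_rot: [0.968, 0.25, 0.0, 0.0]
ft_force: [1.3, 0.5, 0.4]
grip_width: 0.0831
grip_force: 0.0
```

Call:
move_arm:
  series: "0 -15 0 0 0 0;0 -25 0 0 0 0;0 -25 0 0 0 0;0 -25 0 0 0 0"

```text
time: 28.32
position: [0.4124, 0.0821, 0.2999]
tool_rot: [0.968, 0.25, -0.001, 0.0]
ft_force: [0.0, -0.6, -0.3]
grip_width: 0.0829
grip_force: 0.0
```

```bash
python3 - <<'E'
from blanks import *
c=robot.camera('wrist');pickle.dump(c,open('w6.pkl','wb'))
pairs(c)
print([(np.round(d['xyz'],4).tolist(),round(d['p'],2),proj(c,d['xyz']).round().tolist()) for d in robot.tip_of(c,'window')])
rows((.507,.087,.11,29.5),(.507,.087,.0495,29.5))
g=cv2.cvtColor(c['img'],cv2.COLOR_RGB2GRAY)
n,l,st,ce=cv2.connectedComponentsWithStats((g<60).astype(np.uint8))
for i in range(1,n):
    P=ray(c,*ce[i],.005)
    if st[i][4]>1000 and np.hypot(P[0]-.397,P[1]-.25)<.06: print('dark',st[i],ce[i].round(1),P.round(4))
E
```

```text
blank [0.4474 0.2929 0.08  ] yaw -30.7 [185.  34.] [140.  65.]
blank [0.4628 0.2807 0.08  ] yaw -45.6 [204.  34.] [152.  50.]
blank [0.4386 0.2973 0.08  ] yaw -23.4 [176.  36.] [136.  73.]
blank [0.471  0.2714 0.08  ] yaw -54.0 [214.  36.] [163.  43.]
blank [0.4271 0.3017 0.08  ] yaw -15.5 [163.  43.] [132.  82.]
blank [0.5066 0.1765 0.08  ] yaw -41.8 [307.  44.] [256.  64.]
blank [0.5041 0.1719 0.08  ] yaw -31.8 [307.  44.] [261.  72.]
blank [0.5011 0.1675 0.08  ] yaw -21.6 [307.  44.] [266.  82.]
blank [ 0.5846 -0.0038  0.08  ] yaw 23.4 [463.  43.] [452. 101.]
blank [0.4103 0.303  0.08  ] yaw -0.6 [152.  50.] [131. 102.]
blank [0.4619 0.1754 0.08  ] yaw 43.8 [256.  64.] [272. 119.]
blank [0.5086 0.0877 0.08  ] yaw 29.4 [353.  65.] [351. 121.]
blank [0.4544 0.1687 0.08  ] yaw 37.1 [261.  72.] [271. 129.]
blank [0.4463 0.1634 0.08  ] yaw 29.6 [266.  82.] [269. 137.]
blank [0.3727 0.294  0.08  ] yaw 29.4 [132.  82.] [141. 138.]
blank [0.4371 0.1602 0.08  ] yaw 21.7 [269.  91.] [264. 145.]
blank [0.3644 0.2887 0.08  ] yaw 37.0 [131.  92.] [146. 147.]
blank [0.357  0.2819 0.08  ] yaw 43.7 [131. 102.] [152. 154.]
blank [0.4088 0.1545 0.08  ] yaw -0.7 [272. 119.] [248. 165.]
blank [0.4038 0.1686 0.08  ] yaw -35.6 [271. 129.] [223. 152.]
blank [0.3992 0.155  0.08  ] yaw -9.1 [271. 129.] [241. 170.]
blank [0.3988 0.1677 0.08  ] yaw -43.1 [269. 137.] [223. 152.]
blank [0.3535 0.2031 0.08  ] yaw -33.1 [223. 152.] [182. 175.]
blank [0.3497 0.184  0.08  ] yaw -51.8 [241. 170.] [191. 178.]
[]
t 28.42 pos [0.4128 0.0814 0.3002] yaw 28.87 f [-0.06  1.07 -0.03] w 0.0825 gf 0.0
[ 85.3  40.5 190.2] [ 0.01  0.03 -0.63] n 5.1
[ 85.4  40.5 250.7] [ 0.01  0.03 -0.63] n 6.4
dark [ 182   65   43   89 3476] [203.7 108.5] [0.4002 0.2493 0.005 ]
```

```bash
python3 - <<'E'
from blanks import *
c=pickle.load(open('w6.pkl','rb'));g=cv2.cvtColor(c['img'],cv2.COLOR_RGB2GRAY)
l=cv2.connectedComponentsWithStats((g<60).astype(np.uint8))[1]
m=(l==l[108,204]).astype(np.uint8)
k=cv2.findContours(m,0,1)[0][0][:,0,:]
ang=lambda d:np.degrees(np.arctan2(d[1],d[0]))
# top-plane rectified picture around carrier, 0.5mm/px
C=np.array([.397,.25]);N=400
X,Y=np.meshgrid((np.arange(N)-N/2)*.0006,(np.arange(N)-N/2)*.0006)
P=np.stack([X+C[0],Y+C[1],0*X+.01,0*X+1],-1)@np.array(c['world_to_cam']).T
q=P[...,:3]@np.array(c['mtx']).T;q=(q[...,:2]/q[...,2:]).astype(np.float32)
b=cv2.GaussianBlur(cv2.remap(g,q[...,0],q[...,1],1),(5,5),0)
hole=cv2.remap(m*255,q[...,0],q[...,1],1)
light=((b>75)|(hole>99)).astype(np.uint8)
n,ll,st,ce=cv2.connectedComponentsWithStats(light);i=ll[200,200]
kk=cv2.findContours((ll==i).astype(np.uint8),0,1)[0][0];(u,r)=cv2.minEnclosingCircle(cv2.convexHull(kk))
print('bbox',st[i],'circle',C+(np.array(u)-N/2)*.0006,r*.0006)
# plane-z=.01 window outline
W=np.array([ray(c,*p,.01)[:2] for p in k])
a=np.radians(28)
for it in range(3):
    ex=np.array([np.cos(a),np.sin(a)]);ey=np.array([-ex[1],ex[0]]);s=(W-C)@ex;t=(W-C)@ey
    bins=[(s>lo)&(s<lo+.008) for lo in np.arange(s.min()+.012,s.max()-.02,.008)]
    R_=np.polyfit([s[o].mean() for o in bins],[t[o].min() for o in bins],1)
    L_=np.polyfit([s[o].mean() for o in bins],[t[o].max() for o in bins],1)
    a+=(np.arctan(R_[0])+np.arctan(L_[0]))/2
print('yaw',np.degrees(a),R_,L_,'s',s.min(),s.max())
v=cv2.merge([b,b,hole]);cv2.circle(v,(int(u[0]),int(u[1])),int(r),(0,255,0),1);cv2.imwrite('pics/win.png',v)
print('cam',(-np.array(c['world_to_cam'])[:3,:3].T@np.array(c['world_to_cam'])[:3,3]).round(3))
E
```

```text
bbox [   35    31   334   335 82626] circle [0.39727343 0.24856425] 0.10084181213378905
yaw 26.129211746914606 [-0.00218865 -0.03041424] [0.00219787 0.0232342 ] s -0.0568091441122744 0.0566177107305198
cam [0.476 0.118 0.467]
```

View pics/win.png

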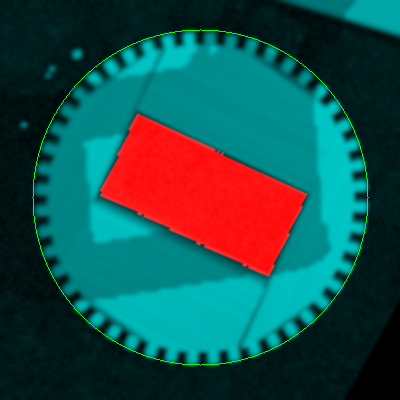

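The rectified picture shows the window outline cleanly, with the tooth circle of radius 100.8 mm. The centre is (0.397, 0.249) at 26°. Fetch M.

```bash
python3 - <<'E'
from h import *
rows((.584,-.0034,.13,23.3),(.584,-.0034,.0495,23.3))
E
```

```text
t 28.42 pos [0.4128 0.0814 0.3002] yaw 28.87 f [-0.06  1.07 -0.03] w 0.0825 gf 0.0
[109.1 156.9 170.2] [0.01 0.03 5.57] n 6.1
[109.1 156.9 250.7] [0.01 0.03 5.57] n 7.6
```

Call:
move_arm:
  series: "20 30 20 0 0 1;42 55 40 0 0 3;62 85 60 0 0 5.6;82 115 80 0 0 5.6;102 145 100 0 0 5.6;109 157 138 0 0 5.6;109 157 175 0 0 5.6;109 157 205 0 0 5.6"

```text
time: 29.08
position: [0.584, -0.005, 0.0925]
tool_rot: [0.98, 0.201, -0.001, -0.0]
ft_force: [-0.0, 0.2, -0.9]
grip_width: 0.0823
grip_force: 0.0
```

Call:
move_arm:
  series: "0 0 20 0 0 0;0 0 36 0 0 0;0 0 45 0 0 0;0 0 45 0 0 0;0 0 45 0 0 0"

```text
time: 29.5
position: [0.5836, -0.0031, 0.0504]
tool_rot: [0.979, 0.202, -0.0, -0.0]
ft_force: [0.1, -0.0, 0.1]
grip_width: 0.0828
grip_force: 0.0
```

Call:
move_arm:
  series: "0 0 0 0 0 0;0 0 0 0 0 0;0 0 0 0 0 0;0 0 0 0 0 0;0 0 0 0 0 0;0 0 0 0 0 0;0 0 0 0 0 0"
  jaw: 0

```text
time: 30.08
position: [0.5838, -0.0022, 0.0513]
tool_rot: [0.979, 0.203, 0.001, 0.0]
ft_force: [-0.6, -1.0, 3.0]
grip_width: 0.0496
grip_force: 35.0
```

```bash
python3 - <<'E'
from h import *
rows((.584,-.0034,.05,23.3),(.3971,.2491,.15,26.1))
E
```

```text
t 30.08 pos [ 0.5838 -0.0022  0.0513] yaw 23.4 f [-0.59 -0.96  3.  ] w 0.0496 gf 34.99714296776801
[-0.3  1.2  1.3] [ 0.07 -0.06  0.1 ] n 0.0
[ -71.4 -304.7  -99.2] [ 0.07 -0.06 -2.7 ] n 7.9
```

Call:
move_arm:
  series: "0 0 -35 0 0 0;0 0 -72 0 0 0;-8 -32 -92 0 0 0;-17 -72 -98 0 0 -1;-26 -111 -98 0 0 -1;-35 -150 -98 0 0 -2;-44 -189 -98 0 0 -2.7;-53 -227 -98 0 0 -2.7"

```text
time: 30.75
position: [0.4412, 0.1865, 0.1476]
tool_rot: [0.974, 0.225, -0.002, -0.0]
ft_force: [0.5, 0.8, -7.1]
grip_width: 0.0499
grip_force: 35.0
```

Call:
move_arm:
  series: "-7 -30 0 0 0 0;-14 -60 0 0 0 0;-18 -74 10 0 0 0;-18 -77 30 0 0 0;-18 -77 60 0 0 0;-18 -77 88 0 0 0;-18 -77 98 0 0 0;-18 -77 98 0 0 0"

```text
time: 31.42
position: [0.3912, 0.2457, 0.0475]
tool_rot: [0.974, 0.226, -0.005, 0.0]
ft_force: [-0.1, 0.4, -6.6]
grip_width: 0.0498
grip_force: 35.0
```

Call:
move_arm:
  series: "0 0 0 0 0 0;0 0 0 0 0 0"

```text
time: 31.58
position: [0.3948, 0.2468, 0.0509]
tool_rot: [0.974, 0.226, 0.0, -0.0]
ft_force: [-0.1, -0.5, -6.6]
grip_width: 0.0499
grip_force: 35.0
```

```bash
python3 - <<'E'
from h import *
rows((.3971,.2491,.03,26.1),(.3971,.2491,.0125,26.1))
E
```

```text
t 31.58 pos [0.3948 0.2468 0.0509] yaw 26.07 f [-0.05 -0.52 -6.6 ] w 0.0499 gf 34.99811687506735
[ 3.1 -1.1 20.9] [ 0.   -0.02 -0.03] n 0.5
[ 3.1 -1.1 38.4] [ 0.   -0.02 -0.03] n 0.9
```

Call:
move_arm:
  series: "3 -1 8 0 0 0;3 -1 16 0 0 0;3 -1 22 0 0 0;3 -1 28 0 0 0;3 -1 33 0 0 0;3 -1 37 0 0 0;3 -1 37 0 0 0"

```text
time: 32.17
position: [0.3963, 0.2487, 0.0128]
tool_rot: [0.974, 0.226, -0.001, 0.0]
ft_force: [-0.8, -0.2, -6.9]
grip_width: 0.0497
grip_force: 35.0
```

Call:
move_arm:
  series: "0 0 1 0 0 0;0 0 1.5 0 0 0;0 0 1.5 0 0 0"

```text
time: 32.42
position: [0.3969, 0.2489, 0.0123]
tool_rot: [0.974, 0.226, 0.0, -0.0]
ft_force: [0.6, -0.0, -6.5]
grip_width: 0.0495
grip_force: 35.0
```

Not touching yet; lower further.

Call:
move_arm:
  series: "0 0 1 0 0 0;0 0 2 0 0 0;0 0 2 0 0 0;0 0 2 0 0 0"

```text
time: 32.75
position: [0.397, 0.249, 0.0112]
tool_rot: [0.974, 0.226, 0.001, -0.0]
ft_force: [-2.7, -0.1, 6.0]
grip_width: 0.0499
grip_force: 35.0
```

It rests on the worktop: z 0.0112 against the 0.0113 expected. Release.

Call:
move_arm:
  series: "0 0 0 0 0 0;0 0 0 0 0 0;0 0 0 0 0 0;0 0 0 0 0 0;0 0 -20 0 0 0;0 0 -50 0 0 0;0 0 -85 0 0 0;0 0 -120 0 0 0"
  jaw: 0.85

```text
time: 33.42
position: [0.3961, 0.2486, 0.1309]
tool_rot: [0.974, 0.225, -0.001, 0.0]
ft_force: [0.4, -0.4, -0.3]
grip_width: 0.0736
grip_force: 0.0
```

Call:
move_arm:
  series: "0 40 -20 0 0 -3;0 75 -40 0 0 -3;0 110 -55 0 0 -3;0 145 -70 0 0 -3;0 165 -90 0 0 -3;0 165 -90 0 0 -3;0 165 -90 0 0 -3"
  jaw: 0.95

```text
time: 34.0
position: [0.4701, 0.0999, 0.2208]
tool_rot: [0.968, 0.25, 0.001, 0.0]
ft_force: [-1.2, 0.4, -1.0]
grip_width: 0.0825
grip_force: 0.0
```

```bash
python3 - <<'E'
from blanks import *
c=robot.camera('wrist');pickle.dump(c,open('w7.pkl','wb'))
I=inserts(c,.04)
for zt,c0 in((.04,(.397,.249)),(.08,(.508,.0875))):
    J=[q for q in inserts(c,zt) if np.hypot(*(q[0][:2]-c0))<.045]
    for q in J: print(zt,q[0].round(4),q[1].round(1),q[2])
    if len(J)==2:
        d=J[0][0]-J[1][0];print('c',((J[0][0]+J[1][0])/2).round(4),'yaw',np.degrees(np.arctan2(d[1],d[0])).round(1),'sep',np.linalg.norm(d).round(4))
rows((.508,.0877,.12,29.4),(.508,.0877,.0495,29.4))
E
```

```text
0.04 [0.4236 0.2637 0.04  ] [158.  140.8] 86
0.04 [0.3695 0.2366 0.04  ] [162.7 196.1] 60
c [0.3965 0.2501 0.04  ] yaw 26.6 sep 0.0605
0.08 [0.5339 0.1028 0.08  ] [345.8 124.3] 71
0.08 [0.4826 0.0737 0.08  ] [345.1 186.6] 107
c [0.5082 0.0883 0.08  ] yaw 29.6 sep 0.059
t 34.05 pos [0.4684 0.1008 0.2198] yaw 29.01 f [-0.66 -0.38 -0.94] w 0.0823 gf 0.0
[28.3 30.7 99.7] [-0.07  0.05 -0.39] n 2.6
[ 28.4  30.8 170.2] [-0.07  0.05 -0.39] n 4.2
```

M is seated in the window, with its top at z = 40 mm and the inserts 60.5 mm apart. Now L.

Call:
move_arm:
  series: "14 15 25 0 0 0;28 31 55 0 0 0;28 31 90 0 0 0;28 31 125 0 0 0;28 31 155 0 0 0;28 31 169 0 0 0;28 31 169 0 0 0;28 31 169 0 0 0"

```text
time: 34.72
position: [0.5064, 0.0885, 0.0496]
tool_rot: [0.968, 0.252, -0.002, -0.001]
ft_force: [0.3, 0.3, 0.3]
grip_width: 0.0828
grip_force: 0.0
```

Call:
move_arm:
  series: "0 0 0 0 0 0;0 0 0 0 0 0;0 0 0 0 0 0;0 0 0 0 0 0;0 0 0 0 0 0;0 0 0 0 0 0;0 0 0 0 0 0"
  jaw: 0

```text
time: 35.3
position: [0.5091, 0.0871, 0.0518]
tool_rot: [0.968, 0.251, 0.0, 0.0]
ft_force: [0.0, 0.0, 3.3]
grip_width: 0.0498
grip_force: 35.0
```

```bash
python3 - <<'E'
from h import *
rows((.508,.088,.05,29.5),(.5593,-.2707,.15,19.6))
E
```

```text
t 35.3 pos [0.5091 0.0871 0.0518] yaw 29.06 f [0.02 0.03 3.34] w 0.0498 gf 34.98249345459044
[-0.5 -1.3  1.8] [ 0.03 -0.05 -0.44] n 0.1
[-129.9  337.2  -98.1] [ 0.02 -0.05  9.46] n 9.0
```

Call:
move_arm:
  series: "0 0 -35 0 0 0;0 0 -72 0 0 0;-14 34 -92 0 0 0;-28 72 -98 0 0 2;-43 110 -98 0 0 4;-57 148 -98 0 0 6;-71 186 -98 0 0 8;-86 224 -98 0 0 9.5"

```text
time: 35.97
position: [0.5408, -0.1514, 0.1475]
tool_rot: [0.986, 0.169, -0.002, -0.001]
ft_force: [0.8, 0.3, -8.1]
grip_width: 0.0499
grip_force: 35.0
```

```bash
python3 - <<'E'
from h import *
rows((.5595,-.2705,.12,19.6))
E
```

```text
t 35.97 pos [ 0.5408 -0.1514  0.1475] yaw 19.47 f [ 0.81  0.26 -8.15] w 0.0499 gf 34.999569612555206
[-21.9 118.6  27.2] [-0.19  0.17 -0.13] n 3.0
```

Call:
move_arm:
  series: "-7 38 0 0 0 0;-14 76 0 0 0 0;-20 108 0 0 0 0;-23 117 10 0 0 0;-23 117 40 0 0 0;-23 117 75 0 0 0;-23 117 92 0 0 0;-23 117 92 0 0 0"

```text
time: 36.63
position: [0.5543, -0.2646, 0.0503]
tool_rot: [0.985, 0.17, -0.006, -0.006]
ft_force: [-0.7, 1.6, -10.2]
grip_width: 0.0502
grip_force: 35.0
```

Call:
move_arm:
  series: "0 0 0 0 0 0;0 0 0 0 0 0"

```text
time: 36.8
position: [0.5605, -0.2685, 0.0574]
tool_rot: [0.985, 0.17, 0.0, 0.0]
ft_force: [-0.1, 0.5, -7.5]
grip_width: 0.0497
grip_force: 35.0
```

```bash
python3 - <<'E'
from h import *
rows((.5597,-.2705,.0225,19.6))
E
```

```text
t 36.8 pos [ 0.5605 -0.2685  0.0574] yaw 19.58 f [-0.14  0.47 -7.52] w 0.0497 gf 34.99849684070796
[-1.5  1.6 34.9] [ 0.04 -0.03 -0.02] n 0.8
```

Call:
move_arm:
  series: "-1 2 9 0 0 0;-1 2 17 0 0 0;-1 2 24 0 0 0;-1 2 29 0 0 0;-1 2 33 0 0 0;-1 2 36 0 0 0;-1 2 36 0 0 0;-1 2 36 0 0 0"

```text
time: 37.47
position: [0.5602, -0.2707, 0.023]
tool_rot: [0.985, 0.17, 0.0, 0.0]
ft_force: [-1.5, 1.1, 5.2]
grip_width: 0.0499
grip_force: 35.0
```

Call:
move_arm:
  series: "0 0 1 0 0 0;0 0 1 0 0 0"

```text
time: 37.63
position: [0.5603, -0.2708, 0.0229]
tool_rot: [0.985, 0.17, 0.001, 0.001]
ft_force: [-3.3, 2.1, 10.6]
grip_width: 0.0496
grip_force: 35.0
```

Call:
move_arm:
  series: "0 0 -1 0 0 0;0 0 -1 0 0 0;0 0 -1 0 0 0;0 0 -1 0 0 0;0 0 -25 0 0 0;0 0 -60 0 0 0;-20 0 -95 0 0 0;-40 0 -130 0 0 0"
  jaw: 0.8

```text
time: 38.3
position: [0.5223, -0.2839, 0.1509]
tool_rot: [0.985, 0.171, 0.0, 0.0]
ft_force: [-0.7, 0.2, -0.5]
grip_width: 0.0695
grip_force: 0.0
```

Call:
move_arm:
  series: "-30 0 -40 0 0 0;-40 0 -80 0 0 0;-40 0 -110 0 0 0;-40 0 -110 0 0 0;-40 0 -110 0 0 0"

```text
time: 38.72
position: [0.4855, -0.2989, 0.2631]
tool_rot: [0.985, 0.17, 0.002, 0.003]
ft_force: [0.1, 0.7, 0.3]
grip_width: 0.0693
grip_force: 0.0
```

```bash
python3 - <<'E'
from blanks import *
rows();c=robot.camera('wrist')
ins=inserts(c,.05)
for c0 in((.5595,-.2707),(.5895,-.3555)):
    J=[q for q in ins if np.hypot(*(q[0][:2]-c0))<.045]
    d=J[0][0]-J[-1][0];print(len(J),((J[0][0]+J[-1][0])/2).round(4),'yaw',np.degrees(np.arctan2(d[1],d[0])).round(1),'sep',np.linalg.norm(d).round(4))
s=robot.camera('side')
v=cv2.resize(s['img'][150:310,260:390],None,fx=3,fy=3,interpolation=2)
w=cv2.resize(c['img'][:240],(390,int(240*390/640)))
cv2.imwrite('pics/fin.png',np.vstack([v[:450],w])[:600,:,::-1])
for n in('lab_timer','wash_bottle','glass_jar'):print(n,[(np.round(d['xyz'],3).tolist(),round(d['p'],2)) for d in robot.tip_of(s,n)])
E
```

```text
t 38.72 pos [ 0.4855 -0.2989  0.2631] yaw 19.54 f [0.13 0.75 0.35] w 0.0693 gf 0.0
2 [ 0.5596 -0.2699  0.05  ] yaw 19.7 sep 0.0601
2 [ 0.5892 -0.3551  0.05  ] yaw 19.6 sep 0.0598
lab_timer [([0.359, -0.309, -0.0], 0.89)]
wash_bottle [([0.565, -0.527, -0.001], 0.73)]
glass_jar [([0.59, -0.358, 0.009], 0.65)]
```

View pics/fin.png

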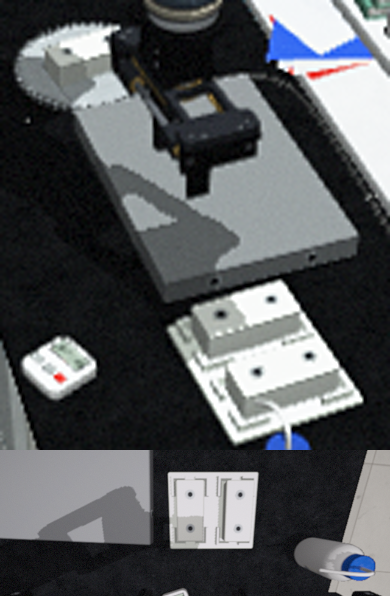

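The picture shows two blanks flat in the tray nests, at about (245,320) and (280,375), and one in the carrier window at (80,55). The timer and the wash bottle stand where they were.

```bash
python3 -c "
from rig import robot
print(robot.hand_in())"
```

```text
the job is handed in; nothing more can be done
None
```

Job handed in at about 39 s: the right and left blanks are flat in the tray nests as polished and the middle one is in the carrier window as ground, judged by its push drag of about 2 N against 0.5–0.7 N (clearly the heaviest, but below the 4–7 N you gave, which I could not explain); the timer and wash bottle stand where they were, and I did not go near the jar but it was not picked out in the last check.

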